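Jack up the sagging laundry ledge

ROBOT

A 6-joint arm with a two-finger parallel gripper is mounted at the origin on the work surface. World frame = base frame: x ahead of the robot, y to its left, z up, the work surface at z = 0. Lengths are in m, angles in rad, forces in N, time in s.
With the tool pointing down it reaches from about 0.35 to 0.875 m from the base axis. Payload 15.5 kg.
Tool frame: the origin (TCP) lies midway between the tips of the shut fingers; the grasp point (between the pads) lies 19 mm behind it; z points along the fingers, y is the line along which they close (so a half turn about z gives the same grasp; the last joint's range is limited). The gripper opens to 85 mm and grips with 20 to 120 N. Pads are 22 mm wide; open, the fingers measure 114 mm over their backs; the gripper's body (76 mm by 85 mm) begins 54 mm behind the grasp point. The pads swing forward as they close: fully open they stand 13 mm farther back than shut.
Start: joints at [-1.315, 0.494, 1.345, -0, 1.302, -0.096], TCP at [0.215, -0.587, 0.231] pointing down, gripper open.
Joint ranges: [-2.91, 2.91], [-0.82, 2.16], [0.22, 2.67], [-1.22, 4.37], [0.12, 2.79], [-3.08, 3.08]. Speed limits (rad/s): [1.89, 1.89, 2.57, 3.01, 3.01, 3.01].

INTERFACE

Orientations are given as a unit quaternion [w, x, y, z].
In Python, from workcell import manip, get_image, get_calibration, ticket gives the robot as it stands.
- The arm moves only by the shell command python3 -m pendant 'ROWS' [FORCE]. ROWS is JSON, a list of rows, each a list of 7 numbers: the shift along the tool's x, y, z in mm, then the turn, a rotation vector about the tool's x, y, z in rad, then the gripper command: -1 is shut, 1 is fully open, values between are in proportion. A call has 1 to 5 rows; each row is the pose to reach, as a shift and turn from the pose commanded when the call began, along the tool's axes at that moment; what a row does not reach only later rows make up. A row lasts 1/12 s, in which the tool goes at most 41.7 mm and 7.16 degrees, less where a joint would pass 70% of its speed; a pose out of reach is approached as far as the arm can. A call with a gripper value outside its range is refused whole. The fingers move at their own pace and stop on an object; FORCE is the grip in N (left out, the last holds). Time passes only in rows, so rows that repeat a pose let the fingers close. It gives the time, the measured TCP pose, the force, the opening and the grip force at its end, in the units of the state.
- manip.read_state(): the state, without advancing time (a new reading comes with each control period).
- get_image(name): name is "scene" or "top"; returns the picture (384x512x3 uint8, blue, green, red); there is no depth.
- get_calibration(name): a dict with "camera_matrix" (3x3 intrinsics, pixels), "R" (3x3) and "t" (3): a world point X has camera coordinates R X + t. Camera axes: x right, y down, z forward; pixel columns grow to the right and rows downward; lengths in m; the calibration is good to about 2 mm. A picture is of the moment at which its call begins. get_calibration takes no time and is no camera call.
- ticket.finish_job(): hands the job in; it is judged then, once.
The state is a dict: "time": time; "q": joint angles; "dq": joint speeds; "effort": joint torques, N m; "tcp_pos": TCP position; "ee_rot": TCP orientation; "force": force on the tool from outside, world axes, zero at the start; "moment": the same for the moment, N m; "gripper_width": finger opening in m; "gripper_force": force on a finger pad.
Only numpy, scipy, OpenCV 4.12 (cv2) and the standard library are available. Lean on these libraries where they do the work, as an engineer would, in place of code of your own. Each camera call takes 0.05 s, during which the arm holds its last target. There are 200 camera calls.

TASK

The enamel ledge needs propping: pick up the loose steel crank, fit its square socket fully home on the jack's square shaft without ramming it, then take the crank by its knob and wind the toe up (clockwise from above) until it bears firmly on the underside of the ledge: feel for first touch, then go about half a turn more and no further. Let go, leaving the crank seated on the shaft, and do not disturb the things standing on the ledge.

Things in the scene. Friction and masses are not known exactly. Their poses are not given: they have to be found in the camera images.
- jack: Dark steel screw jack bolted down. Origin: centre of the underside of its 100 x 110 x 12 mm base plate; z up, x towards the ledge. On the plate two upright 12 mm guide rods (32 mm either side along y) carry a head block 44 x 90 x 16 mm, top 150 mm above the origin.
- ledge_edge (a point): Point on the jack's x axis, 45 mm from the shaft axis, 120 mm above the table: about where the ledge's front edge begins. The white enamel ledge, 110 x 440 mm, stands on two end posts; its top is 116 to 124 mm above the table. How high its underside is differs every time and is not measured: feel for it. The ledge is springy: it pushes back 45 N per mm lifted.
- shaft_foot (a point): On the vertical shaft axis, on the round 24 mm shoulder at the foot of the square shaft, 154 mm above the table: the hub's underside rests here when the crank is fully home. Above it the shaft is 14 x 14 mm square for 20 mm, then a tapered round nose 6 mm tall, 8 mm across at the tip. How the flats are turned is random and not measured (the point's axes are the jack's): find it by feel or sight.
- screw_mid (a point): On the shaft axis, 100 mm above the table. Turning the shaft clockwise seen from above raises the toe 12 mm per turn; left half a turn past touch it does not run back. Drag when free: 0.6 Nm, about 9 N at the moving knob. Once the toe bears on the ledge, that force grows by 2 N per 45 degrees of crank: half a turn past first touch is about 8 N above free running.
- crank: Loose steel crank, 0.33 kg, lying socket down. Origin: centre of the hub's underside, z up. Hub 28 x 28 mm, 52 mm tall, sides along crank x and y; under it a 17 x 17 mm square socket 30 mm deep (enters within about 9 degrees of square, any quarter turn). A flat arm 18 mm wide, 9 mm thick, level with the underside, runs along +x to 77 mm. To fit it, grip the hub near its top, along crank y.
- crank_knob (a point): Centre of the wooden knob on the crank's arm: upright round grip, 22 mm in diameter, 50 mm tall, from 11 to 61 mm above the crank's underside, free to spin on the arm. Its axis is 65 mm from the hub's axis along crank +x; this point is 36 mm above the crank's underside.
- toe: The jack's moving toe: a carriage on the guide rods with an arm along jack +x under the ledge. Origin at the jack's origin when fully down, rising with it; at the start it is 5 to 9 mm up, and its pad 11 to 23 mm below the ledge.
- toe_pad (a point): Centre of the top of the toe's 40 x 50 mm rubber pad, 75 mm from the shaft axis along jack +x.
- tub: Bystander on the ledge: red plastic flip-top tub, 72 mm across, 87 mm tall; origin under its centre.
- jar: Bystander on the ledge: clear glass jar, 62 mm across, 85 mm tall; origin under its centre.
- cup: Bystander on the ledge: grey dispenser cup, 56 mm across, 45 mm tall; origin under its centre.
- brush: Bystander on the ledge: white brush lying bristles down, 35 x 100 x 29 mm, long along its y; origin under its centre.
Things that resemble listed ones, but are neither listed nor needed, are in the scene too. There is more than one size of the crank; the job needs the smallest.

How it is judged:
By the outcome, as a careful person would: the job done as asked, in the order asked, and still so for the second after the job is handed in, with the robot touching nothing.
It also fails if it takes over 72 s, if anything falls off the work surface, if the arm or the gripper's body presses on something with over 40 N, if the wrist force passes 120 N, or if a joint passes its speed limit or range.

## Working session

There is one attempt and no reset: what is moved stays moved. The work goes in short steps, Python scripts to look and compute and a shell command to move; the robot and the scene stay as the last step left them, time stands still between calls to the robot, and variables do not carry over. Pictures are saved under pics/ and viewed, at most 10 in all, crops included, and the job is handed in when it is done.

```bash
mkdir -p pics
python3 - <<'E'
from workcell import manip,get_image,get_calibration
import cv2,numpy as np
for n in("scene","top"):
    im=get_image(n);cv2.imwrite(f"pics/{n}0.png",im)
    c=get_calibration(n);R=np.array(c["R"]);t=np.array(c["t"]);print(n,np.round(c["camera_matrix"],1).tolist(),np.round(R,3).tolist(),np.round(-R.T@t,3))
print(manip.read_state())
E
```

```text
scene [[409.2, 0.0, 251.3], [0.0, 409.2, 187.0], [0.0, 0.0, 1.0]] [[0.475, 0.88, 0.012], [0.752, -0.4, -0.524], [-0.456, 0.258, -0.852]] [ 0.979 -0.246  0.977]
top [[423.3, 0.0, 254.5], [0.0, 423.3, 196.5], [0.0, 0.0, 1.0]] [[0.0, -1.0, -0.008], [-0.994, 0.001, -0.113], [0.113, 0.008, -0.994]] [ 0.391 -0.002  1.202]
{'time': 0.1, 'q': array([-1.31551728e+00,  4.94126984e-01,  1.34609870e+00, -1.70027090e-05,
        1.30254758e+00, -9.54929584e-02]), 'dq': array([-0.00105027, -0.00355292, -0.00091843,  0.00033898,  0.00017102,
        0.00085904]), 'effort': array([ 7.19193486e-03, -8.83579803e+01, -3.84562898e+01,  2.76907167e-04,
        5.12180733e-03, -1.68654663e-05]), 'tcp_pos': array([ 0.2146757 , -0.58659456,  0.2307462 ]), 'ee_rot': array([-5.87770898e-04,  9.84658694e-01,  1.74490424e-01, -5.52811848e-05]), 'force': array([-1.11278785,  0.65226546,  0.32268165]), 'moment': array([ 0.00093113, -0.02079625,  0.01017982]), 'gripper_force': 0.0, 'gripper_width': 0.0853330443630197}
```

View pics/scene0.png

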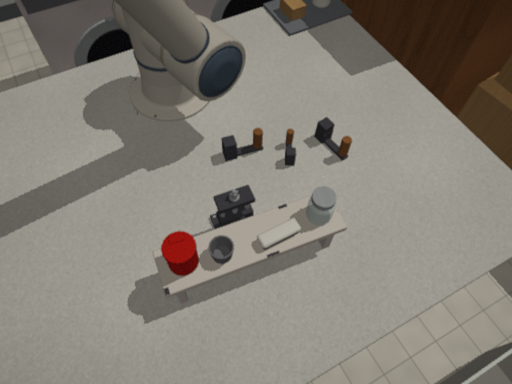

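View pics/top0.png

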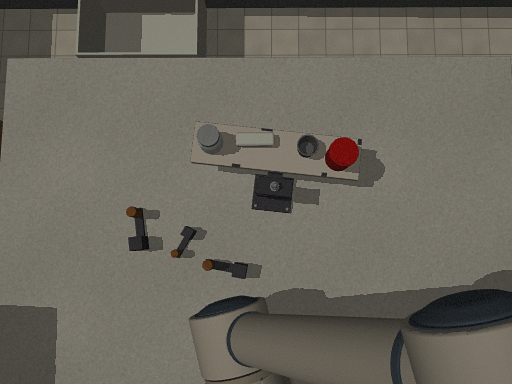

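The scene shows three cranks. The smallest looks like the one at top (183,242), with the jack at (275,190). I'll enlarge both.

Run:
```python
import cv2,numpy as np
t=cv2.imread("pics/top0.png");s=cv2.imread("pics/scene0.png")
f=lambda im,x,y,w,h,k:cv2.convertScaleAbs(cv2.resize(im[y:y+h,x:x+w],None,fx=k,fy=k,interpolation=cv2.INTER_CUBIC),alpha=1.6,beta=25)
a=f(t,160,215,50,50,8);b=f(t,245,165,50,50,8)
c=np.hstack([a,b]);cv2.imwrite("pics/crop1.png",c)
```

```text
(no output)
```

View pics/crop1.png

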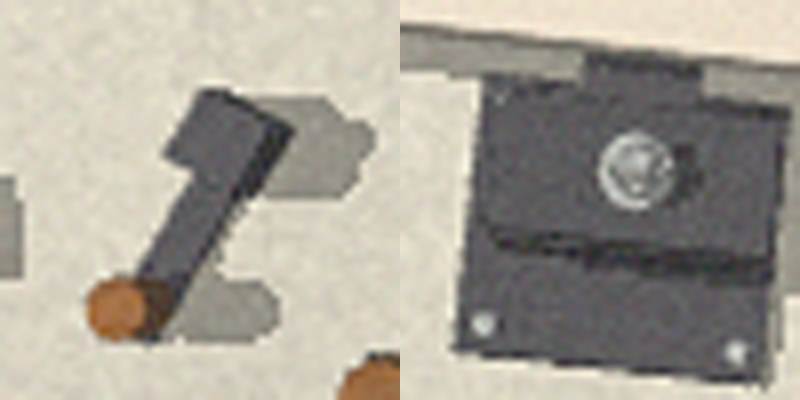

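```bash
cat > h.py <<'E'
import numpy as np
from workcell import manip,get_calibration,get_image
from scipy.spatial.transform import Rotation as Ro
def ray(n,u,v,z):
    c=get_calibration(n);K=np.array(c["camera_matrix"]);R=np.array(c["R"]);t=np.array(c["t"])
    o=-R.T@t;d=R.T@np.linalg.solve(K,[u,v,1]);return o+d*(z-o[2])/d[2]
def proj(n,X):
    c=get_calibration(n);p=np.array(c["camera_matrix"])@(np.array(c["R"])@X+np.array(c["t"]));return p[:2]/p[2]
def pose():
    s=manip.read_state();q=s["ee_rot"];return s,Ro.from_quat([q[1],q[2],q[3],q[0]])
E
python3 - <<'E'
from h import *
def c(x,y,ox,oy,z): return ray("top",(x+.5)/8-.5+ox,(y+.5)/8-.5+oy,z)
np.set_printoptions(precision=4,suppress=True)
hub=c(219,140,160,215,.052);kn=c(117,308,160,215,.061)
print(hub,kn,np.linalg.norm((hub-kn)[:2]),np.degrees(np.arctan2(*(kn-hub)[[1,0]])))
for n,p in dict(h1=(165,155),h2=(205,90),h3=(270,122)).items(): print(n,c(*p,160,215,.052))
sh=c(237,172,245,165,.154);print("shoulder",sh)
P=[c(90,78,245,165,.15),c(387,110,245,165,.15),c(85,228,245,165,.15),c(372,258,245,165,.15)]
print("head",np.array(P))
P=[c(84,323,245,165,.012),c(336,350,245,165,.012),c(55,345,245,165,.012),c(367,382,245,165,.012)];print("bolts,plate",np.array(P))
for v in [(195,122),(366,137),(191,163),(359,179)]: print("ledge",ray("top",*v,.12))
print("scene proj hubtop,shoulder,knob",proj("scene",hub),proj("scene",sh),proj("scene",kn))
E
```

```text
[0.4254 0.1904 0.052 ] [0.369 0.222 0.061] 0.06458724354610836 150.67074091430968
h1 [0.4203 0.2086 0.052 ]
h2 [0.4423 0.1954 0.052 ]
h3 [0.4314 0.1732 0.052 ]
shoulder [ 0.5369 -0.0429  0.154 ]
head [[ 0.5673  0.003   0.15  ]
 [ 0.5571 -0.0902  0.15  ]
 [ 0.5198  0.0046  0.15  ]
 [ 0.5103 -0.0851  0.15  ]]
bolts,plate [[ 0.5029  0.0059  0.012 ]
 [ 0.4933 -0.0829  0.012 ]
 [ 0.4951  0.0161  0.012 ]
 [ 0.482  -0.0938  0.012 ]]
ledge [0.7118 0.1631 0.12  ]
ledge [ 0.6706 -0.2843  0.12  ]
ledge [0.6023 0.1717 0.12  ]
ledge [ 0.5598 -0.263   0.12  ]
scene proj hubtop,shoulder,knob [290.3014 149.4127] [233.7044 194.6232] [289.8402 129.5222]
```

Run:
```python
import cv2,numpy as np
s=cv2.imread("pics/scene0.png")
f=lambda im,x,y,w,h,k:cv2.convertScaleAbs(cv2.resize(im[y:y+h,x:x+w],None,fx=k,fy=k,interpolation=cv2.INTER_CUBIC),alpha=1.8,beta=25)
cv2.imwrite("pics/crop2.png",np.hstack([f(s,265,120,50,50,8),f(s,205,175,50,50,8)]))
```

```text
(no output)
```

View pics/crop2.png

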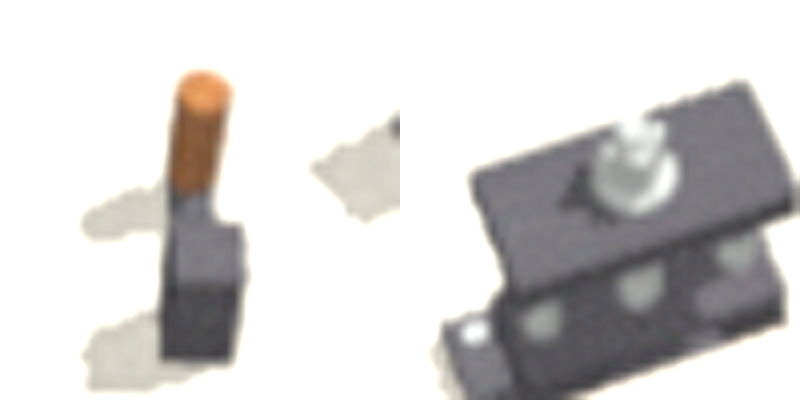

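The scene crop agrees with the top view. The hub top is near (291,151) and the shoulder near (234.4,196.4), and both sit about 1.7 px below the values predicted from the top view, so it's a common calibration bias. The knob-to-hub distance of 64.6 mm confirms this is the right crank. Next I'll triangulate and plan.

```bash
cat >> h.py <<'E'
def tri(pt,ps,z=None):
    from scipy.optimize import least_squares
    f=lambda X:np.r_[proj("top",X)-pt,proj("scene",X)-ps,(0 if z is None else (X[2]-z)*2e3)]
    r=least_squares(f,np.r_[ray("top",*pt,z or .1)]);return r.x,f(r.x)
def go(p,yaw):
    "shift in current tool axes (mm) and turn (rad about tool z) to world p, tool-x yaw (deg)"
    s,R=pose();x=R.as_matrix()[:,0];cy=np.degrees(np.arctan2(x[1],x[0]))
    d=R.inv().apply(np.array(p)-s["tcp_pos"])*1000
    t=(Ro.from_euler("z",yaw,degrees=True)*Ro.from_quat([1,0,0,0]))
    rv=(R.inv()*t).as_rotvec()
    print("tcp",np.round(s["tcp_pos"],4),"yaw",round(cy,2),"shift",np.round(d,1),"rotvec",np.round(rv,4),"F",np.round(s["force"],1),"t",round(s["time"],2))
E
python3 - <<'E'
from h import *
np.set_printoptions(precision=4,suppress=True)
e=lambda x,y,ox,oy:((x+.5)/8-.5+ox,(y+.5)/8-.5+oy)
for n,a,b,z in [("hub",e(219,140,160,215),e(208,253,265,120),.052),("knob",e(117,308,160,215),e(203,92,265,120),.061),("sh",e(237,172,245,165),e(236,175,205,175),.154)]: print(n,*tri(a,b,z))
go([.43,-.2,.231],20.1)
E
python3 - <<'E'
import cv2,numpy as np
t=cv2.imread("pics/top0.png");s=cv2.imread("pics/scene0.png")
f=lambda im,x,y:cv2.resize(im[y:y+16,x:x+16],None,fx=25,fy=25,interpolation=cv2.INTER_CUBIC)
cv2.imwrite("pics/crop3.png",np.hstack([f(t,267,178),f(s,226,186)]))
E
```

```text
hub [0.4275 0.1896 0.0519] [ 0.3142 -0.8036 -0.1063 -1.1065 -0.1114]
knob [0.3708 0.2212 0.061 ] [ 0.3205 -0.651  -0.0292 -1.0138 -0.0987]
sh [ 0.5391 -0.0435  0.1539] [ 0.254  -0.8782 -0.1703 -0.9617 -0.1318]
tcp [ 0.2147 -0.5866  0.2307] yaw 20.1 shift [ 335.1 -289.1    0.1] rotvec [-0.0012 -0.0001 -0.    ] F [-1.1  0.7  0.3] t 0.1
```

View pics/crop3.png

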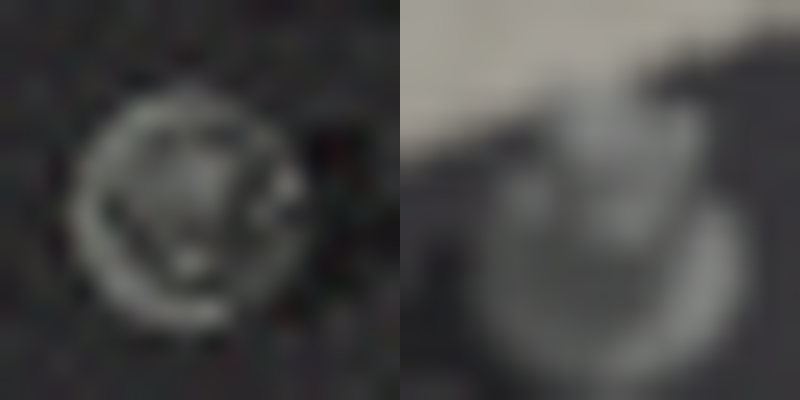

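In the top view (left) the shaft's square sits diamond-like, with an edge from (105,190) to (180,280). That puts the flats at about 42–55° mod 90 in world axes. The scene view shows one face nearly facing the camera, which fits. First I'll go to the crank.

```bash
for i in 1 2; do :; done; python3 -m pendant '[[335,-289,0,0,0,0,0.2],[335,-289,0,0,0,0,0.2],[335,-289,0,0,0,0,0.2],[335,-289,0,0,0,0,0.2],[335,-289,0,0,0,0,0.2]]' 40; python3 -m pendant '[[230,-200,0,0,0,0.3,0.2],[230,-200,0,0,0,0.5,0.2],[230,-200,0,0,0,0.6,0.2],[230,-200,0,0,0,0.6,0.2],[230,-200,0,0,0,0.6,0.2]]'; python3 -c "
from h import *
go([.4275,.1896,.11],-29.4)"
```

```text
time: 0.52
tcp_pos: [0.3165, -0.403, 0.231]
ee_rot: [-0.0, 0.985, 0.174, -0.0]
force: [2.0, -1.0, 0.2]
gripper_width: 0.0507
gripper_force: 0.0
time: 0.93
tcp_pos: [0.4033, -0.2476, 0.2312]
ee_rot: [-0.0, 0.996, -0.094, -0.0]
force: [1.5, -0.5, 0.5]
gripper_width: 0.0514
gripper_force: 0.0
tcp [ 0.4033 -0.2476  0.2312] yaw -10.8 shift [ -58.1 -433.9  121.3] rotvec [-1.000e-04  2.000e-04  3.247e-01] F [ 1.5 -0.5  0.5] t 0.93
```

```bash
python3 -m pendant '[[-58,-434,0,0,0,0.1,0.2],[-58,-434,0,0,0,0.2,0.2],[-58,-434,0,0,0,0.3,0.2],[-58,-434,0,0,0,0.325,0.2],[-58,-434,0,0,0,0.325,0.2]]'; python3 -m pendant '[[-40,-225,100,0,0,0,0.2],[-40,-225,100,0,0,0,0.2],[-40,-225,100,0,0,0,0.2],[-40,-225,100,0,0,0,0.2],[-40,-225,100,0,0,0,0.2]]';  python3 -c "
from h import *
go([.4275,.1896,.1],-29.4)"
```

```text
time: 1.35
tcp_pos: [0.4129, -0.0443, 0.2313]
ee_rot: [-0.0, 0.967, -0.253, -0.0]
force: [0.9, -0.4, 1.3]
gripper_width: 0.0514
gripper_force: 0.0
time: 1.77
tcp_pos: [0.4756, 0.1364, 0.1469]
ee_rot: [0.0, 0.968, -0.251, -0.0]
force: [0.4, -1.9, 0.3]
gripper_width: 0.0512
gripper_force: 0.0
tcp [0.4756 0.1364 0.1469] yaw -29.1 shift [-67.9 -23.   46.9] rotvec [0.     0.     0.0052] F [ 0.4 -1.9  0.3] t 1.77
```

```bash
python3 -m pendant '[[-60,-8,38,0,0,0.005,0.2],[-60,-8,38,0,0,0.005,0.2],[-60,-8,38,0,0,0.005,0.2],[-60,-8,38,0,0,0.005,0.2],[-60,-8,38,0,0,0.005,0.2]]'
python3 - <<'E'
from h import *
import cv2
im=get_image("scene");cv2.imwrite("pics/scene1.png",cv2.convertScaleAbs(cv2.resize(im[90:190,240:340],None,fx=6,fy=6,interpolation=cv2.INTER_CUBIC),alpha=1.5,beta=20))
go([.4275,.1896,.026],-29.4)
s,R=pose();print(proj("scene",s["tcp_pos"]))
E
```

```text
time: 2.18
tcp_pos: [0.4276, 0.1706, 0.11]
ee_rot: [-0.0, 0.967, -0.254, 0.0]
force: [0.2, 0.1, 0.5]
gripper_width: 0.0516
gripper_force: 0.0
tcp [0.4281 0.1703 0.1103] yaw -29.42 shift [-10.1 -16.4  84.3] rotvec [-0.0009 -0.0011 -0.0004] F [ 0.2 -0.5  0.1] t 2.23
[286.47294563 139.87679155]
```

View pics/scene1.png

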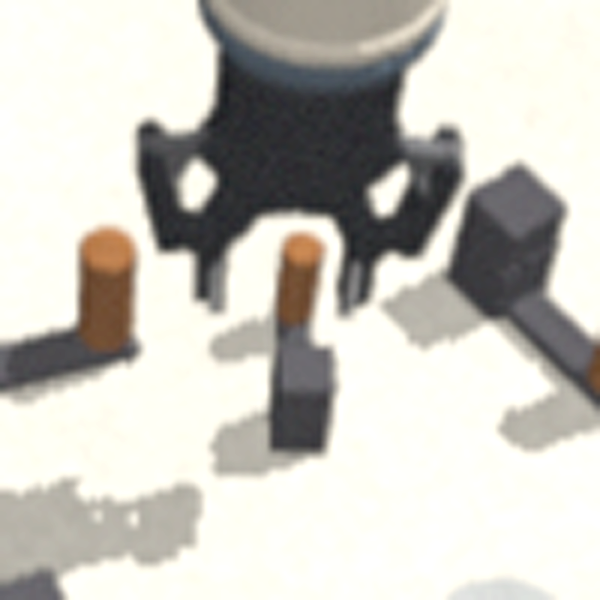

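The fingertips' midpoint is at about (280,306) in the crop, or (286.6,141.0) in the image, against a predicted (286.5,139.9). So the bias belongs to the scene camera and the top camera is closer to the truth. I'll lean on the top estimate, hub at (0.426,0.190).

```bash
python3 -m pendant '[[-11.5,-16,20,0,0,0,0.2],[-11.5,-16,40,0,0,0,0.2],[-11.5,-16,60,0,0,0,0.2],[-11.5,-16,76,0,0,0,0.2],[-11.5,-16,84,0,0,0,0.2]]' 60;  python3 -m pendant '[[0,0,0,0,0,0,0.2],[0,0,0,0,0,0,-0.3],[0,0,0,0,0,0,-0.6],[0,0,0,0,0,0,-0.8],[0,0,0,0,0,0,-1]]' 60;python3 -m pendant '[[0,0,0,0,0,0,-1],[0,0,0,0,0,0,-1],[0,0,0,0,0,0,-1],[0,0,0,0,0,0,-1]]' 60; python3 -c "
from h import *
go([.4262,.1902,.026],-29.4)"
```

```text
time: 2.65
tcp_pos: [0.4256, 0.1895, 0.0248]
ee_rot: [0.0, 0.967, -0.254, 0.0]
force: [-0.0, -0.7, 0.0]
gripper_width: 0.0513
gripper_force: 0.0
time: 3.07
tcp_pos: [0.4259, 0.1902, 0.0268]
ee_rot: [-0.001, 0.967, -0.254, 0.001]
force: [1.5, -4.2, 9.2]
gripper_width: 0.0273
gripper_force: 59.6
time: 3.4
tcp_pos: [0.4259, 0.1902, 0.0268]
ee_rot: [-0.001, 0.967, -0.254, 0.001]
force: [1.2, -3.1, 9.5]
gripper_width: 0.027
gripper_force: 59.7
tcp [0.4259 0.1902 0.0268] yaw -29.39 shift [ 0.3 -0.2  0.8] rotvec [-0.0015 -0.0018  0.0002] F [ 1.2 -3.1  9.5] t 3.4
```

```bash
python3 -m pendant '[[0,0,-25,0,0,0,-1],[0,0,-60,0,0,0,-1],[0,0,-100,0,0,0,-1],[0,0,-140,0,0,0,-1],[0,0,-175,0,0,0,-1]]' 60; python3 -m pendant '[[0,0,-24,0,0,0,-1],[0,0,-24,0,0,0,-1],[0,0,-24,0,0,0,-1]]';python3 -c "
from h import *
go([.5372,-.0431,.226],-40)"
```

```text
time: 3.82
tcp_pos: [0.4245, 0.19, 0.2038]
ee_rot: [-0.0, 0.967, -0.254, 0.001]
force: [1.4, 0.3, -3.3]
gripper_width: 0.0269
gripper_force: 60.9
time: 4.07
tcp_pos: [0.4253, 0.1902, 0.2261]
ee_rot: [-0.001, 0.967, -0.254, 0.001]
force: [-0.2, -0.4, -3.8]
gripper_width: 0.027
gripper_force: 60.9
tcp [0.4253 0.1902 0.2261] yaw -29.4 shift [2.121e+02 1.484e+02 2.000e-01] rotvec [-0.0025 -0.002   0.185 ] F [-0.2 -0.4 -3.8] t 4.07
```

```bash
python3 -m pendant '[[25,18,0,0,0,0.03,-1],[58,41,0,0,0,0.06,-1],[92,64,0,0,0,0.09,-1],[125,88,0,0,0,0.12,-1],[155,108,0,0,0,0.15,-1]]'; python3 -m pendant '[[22,16,0,0,0,0.02,-1],[42,30,0,0,0,0.035,-1],[52,37,0,0,0,0.035,-1],[57,40,0,0,0,0.035,-1],[57,40,0,0,0,0.035,-1]]';python3 -m pendant '[[0,0,0,0,0,0,-1],[0,0,0,0,0,0,-1]]';python3 - <<'E'
from h import *
import cv2
go([.5372,-.0431,.226],-40)
im=get_image("scene");im2=get_image("top")
f=lambda im,x,y:cv2.convertScaleAbs(cv2.resize(im[y:y+80,x:x+80],None,fx=5,fy=5,interpolation=cv2.INTER_CUBIC),alpha=1.5,beta=20)
cv2.imwrite("pics/pre.png",np.hstack([f(im,195,135),f(im2,235,145)]))
E
```

```text
time: 4.48
tcp_pos: [0.5065, 0.0177, 0.2232]
ee_rot: [0.0, 0.945, -0.326, -0.001]
force: [2.0, 1.3, -2.8]
gripper_width: 0.0269
gripper_force: 60.9
time: 4.9
tcp_pos: [0.5269, -0.047, 0.2238]
ee_rot: [0.0, 0.94, -0.342, -0.001]
force: [0.3, -0.3, -3.5]
gripper_width: 0.0269
gripper_force: 60.9
time: 5.07
tcp_pos: [0.5267, -0.0454, 0.2245]
ee_rot: [-0.0, 0.94, -0.341, -0.0]
force: [0.1, 0.5, -2.4]
gripper_width: 0.0269
gripper_force: 60.9
tcp [ 0.5267 -0.0454  0.2245] yaw -39.93 shift [ 6.6 -8.5 -1.5] rotvec [0.0001 0.0008 0.0012] F [ 0.1  0.5 -2.4] t 5.07
```

View pics/pre.png

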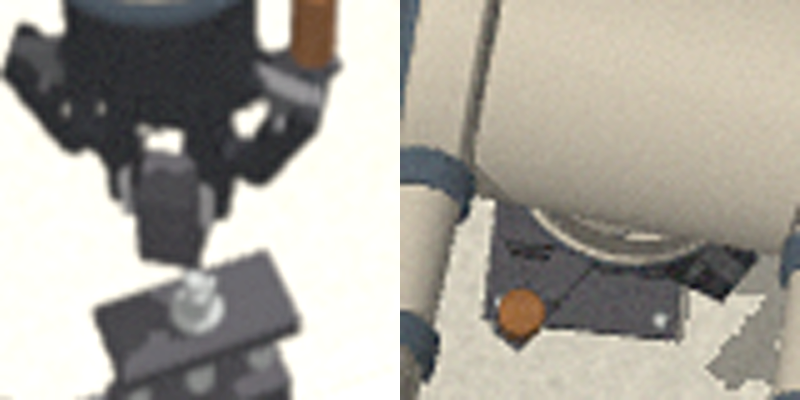

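The crank is held square with its arm pointing back-left, and the knob top is at (520,312) in the top half of the crop. The shaft tip is visible below right of the hub, and the hub is still about 11 mm short of it. I'll use the knob to check the hub's place in the grip.

```bash
python3 - <<'E'
from h import *
k=ray("top",235+120.5/5-.5,145+312.5/5-.5,.2245-.0268+.061);a=np.radians(140.07)
h=k[:2]-.065*np.array([np.cos(a),np.sin(a)]);print(k,h)
# scene: hub bottom corner predictions
for dx,dy in [(14,14),(14,-14),(-14,-14),(-14,14)]:
    p=np.array([.5267,-.0454])+1e-3*np.array([np.cos(a)*dx-np.sin(a)*dy,np.sin(a)*dx+np.cos(a)*dy])
    for z in(.1977,.2497): print((proj("scene",np.r_[p,z])-[195,135]+.5)*5-.5,end=" ")
print([(proj("scene",np.array([.5372,-.0431,z]))-[195,135])*5 for z in(.18,.154)])
E
python3 -m pendant '[[3,-4,0,0,0,0,-1],[6.6,-8.5,0,0,0,0,-1],[6.6,-8.5,0,0,0,0,-1],[6.6,-8.5,0,0,0,0,-1],[6.6,-8.5,0,0,0,0,-1]]'; python3 -c "
from h import *
go([.5372,-.0431,.226],-40)"
```

```text
[ 0.47506651 -0.00371956  0.2587    ] [ 0.52491041 -0.04543989]
[154.78316596 205.08116505] [149.75549573 139.35830416] [214.90997212 215.81319139] [212.88194947 150.4302877 ] [201.27840211 267.3600405 ] [198.52187269 203.5193379 ] [140.24434898 256.30911043] [134.39465472 192.10190654] [array([191.98113433, 269.88036945]), array([193.40471272, 298.82536303])]
time: 5.58
tcp_pos: [0.5377, -0.0443, 0.2247]
ee_rot: [0.0, 0.94, -0.342, -0.0]
force: [0.2, 0.1, -2.6]
gripper_width: 0.0273
gripper_force: 60.8
tcp [ 0.5377 -0.0443  0.2247] yaw -39.98 shift [-1.2 -0.6 -1.3] rotvec [0.0001 0.0002 0.0003] F [ 0.2  0.1 -2.6] t 5.58
```

Both cameras ask for about 2 mm more. Then a gentle descent, watching the force.

```bash
python3 -m pendant '[[0,-2,0,0,0,0,-1],[0,-2,4,0,0,0,-1],[0,-2,9,0,0,0,-1],[0,-2,14,0,0,0,-1],[0,-2,16,0,0,0,-1]]'; python3 -m pendant '[[0,0,1,0,0,0,-1],[0,0,2,0,0,0,-1],[0,0,3,0,0,0,-1],[0,0,4,0,0,0,-1],[0,0,5,0,0,0,-1]]'; python3 -c "
from h import *
go([.539,-.0427,.226],-40)"
```

```text
time: 6.0
tcp_pos: [0.5385, -0.0428, 0.2077]
ee_rot: [0.0, 0.94, -0.342, -0.001]
force: [-0.5, 0.1, -3.9]
gripper_width: 0.0265
gripper_force: 60.8
time: 6.42
tcp_pos: [0.5391, -0.0429, 0.2038]
ee_rot: [-0.0, 0.94, -0.342, 0.0]
force: [-0.3, -0.7, -2.8]
gripper_width: 0.0272
gripper_force: 60.8
tcp [ 0.5391 -0.0429  0.2038] yaw -40.0 shift [ -0.2  -0.1 -22.2] rotvec [-0.0001 -0.0002  0.    ] F [-0.3 -0.7 -2.8] t 6.42
```

```bash
python3 -m pendant '[[0,0,0.8,0,0,0,-1],[0,0,1.6,0,0,0,-1],[0,0,2.4,0,0,0,-1],[0,0,3.2,0,0,0,-1],[0,0,4,0,0,0,-1]]'; python3 -m pendant '[[0,0,0.6,0,0,0,-1],[0,0,1.2,0,0,0,-1],[0,0,1.8,0,0,0,-1],[0,0,2.4,0,0,0,-1],[0,0,3,0,0,0,-1]]'
```

```text
time: 6.83
tcp_pos: [0.539, -0.0429, 0.1997]
ee_rot: [-0.0, 0.94, -0.342, 0.0]
force: [-0.6, 0.3, -2.6]
gripper_width: 0.027
gripper_force: 60.8
time: 7.25
tcp_pos: [0.539, -0.0429, 0.1967]
ee_rot: [-0.0, 0.94, -0.342, -0.0]
force: [-0.8, -0.6, -2.5]
gripper_width: 0.027
gripper_force: 60.8
```

No contact at an underside height of 170 mm, so the socket has entered the square. Continuing down.

```bash
python3 -m pendant '[[0,0,1.2,0,0,0,-1],[0,0,2.4,0,0,0,-1],[0,0,3.6,0,0,0,-1],[0,0,4.8,0,0,0,-1],[0,0,6,0,0,0,-1]]'; python3 -m pendant '[[0,0,1,0,0,0,-1],[0,0,2,0,0,0,-1],[0,0,3,0,0,0,-1],[0,0,4,0,0,0,-1],[0,0,5,0,0,0,-1]]';  python3 -m pendant '[[0,0,0.7,0,0,0,-1],[0,0,1.4,0,0,0,-1],[0,0,2.1,0,0,0,-1],[0,0,2.8,0,0,0,-1],[0,0,3.5,0,0,0,-1]]'
```

```text
time: 7.67
tcp_pos: [0.5389, -0.0428, 0.1906]
ee_rot: [0.0, 0.94, -0.342, -0.0]
force: [-1.7, 1.1, -2.3]
gripper_width: 0.027
gripper_force: 60.8
time: 8.08
tcp_pos: [0.539, -0.0429, 0.1857]
ee_rot: [-0.0, 0.94, -0.342, -0.0]
force: [-1.5, 0.7, -1.7]
gripper_width: 0.0271
gripper_force: 60.9
time: 8.5
tcp_pos: [0.539, -0.0428, 0.1822]
ee_rot: [-0.0, 0.94, -0.342, -0.0]
force: [-2.1, 1.5, -1.8]
gripper_width: 0.0269
gripper_force: 60.9
```

```bash
python3 -m pendant '[[0,0,0.4,0,0,0,-1],[0,0,0.8,0,0,0,-1],[0,0,1.2,0,0,0,-1],[0,0,1.6,0,0,0,-1],[0,0,1.8,0,0,0,-1]]'
```

```text
time: 8.92
tcp_pos: [0.5391, -0.0429, 0.1807]
ee_rot: [-0.0, 0.94, -0.342, 0.0]
force: [-4.5, 2.7, 7.1]
gripper_width: 0.0271
gripper_force: 62.1
```

Fully home: contact at an underside height of 153.9 mm with about 10 N. Next: release, rise and move to the knob.

```bash
python3 -m pendant '[[0,0,-0.8,0,0,0,-0.3],[0,0,-0.8,0,0,0,0],[0,0,-0.8,0,0,0,0.2],[0,0,-0.8,0,0,0,0.2],[0,0,-0.8,0,0,0,0.2]]'; python3 -m pendant '[[0,0,-10,0,0,0,0.2],[0,0,-30,0,0,0,0.2],[0,0,-50,0,0,0,0.2],[0,0,-65,0,0,0,0.2],[0,0,-70,0,0,0,0.2]]'; python3 -m pendant '[[0,0,0,0,0,0,0.2],[0,0,0,0,0,-0.12,0.2],[0,0,0,0,0,-0.24,0.2],[0,0,0,0,0,-0.36,0.2],[0,0,0,0,0,-0.48,0.2]]';  python3 -c "
from h import *
go([.4885,-.0012,.25],0)"
```

```text
time: 9.33
tcp_pos: [0.5392, -0.043, 0.1813]
ee_rot: [-0.0, 0.94, -0.342, 0.0]
force: [-0.7, -0.7, 0.5]
gripper_width: 0.0511
gripper_force: 0.0
time: 9.75
tcp_pos: [0.54, -0.0431, 0.2542]
ee_rot: [-0.0, 0.94, -0.342, 0.002]
force: [0.3, -0.6, 1.3]
gripper_width: 0.0513
gripper_force: 0.0
time: 10.17
tcp_pos: [0.5385, -0.0428, 0.2503]
ee_rot: [-0.0, 0.994, -0.106, -0.001]
force: [0.1, 0.6, 0.5]
gripper_width: 0.0514
gripper_force: 0.0
tcp [ 0.5385 -0.0428  0.2503] yaw -12.16 shift [-57.7 -30.1   0.4] rotvec [-1.000e-04  1.500e-03 -2.122e-01] F [0.1 0.6 0.5] t 10.17
```

```bash
python3 -m pendant '[[-20,-10,0,0,0,-0.1,0.2],[-40,-20,0,0,0,-0.19,0.2],[-57.7,-30,0,0,0,-0.212,0.2],[-57.7,-30,0,0,0,-0.212,0.2],[-57.7,-30,0,0,0,-0.212,0.2]]'
python3 - <<'E'
from h import *
import cv2
go([.4885,-.0012,.176],0)
im=get_image("scene");im2=get_image("top")
f=lambda im,x,y:cv2.convertScaleAbs(cv2.resize(im[y:y+80,x:x+80],None,fx=5,fy=5,interpolation=cv2.INTER_CUBIC),alpha=1.5,beta=20)
cv2.imwrite("pics/knob.png",np.hstack([f(im,195,130),f(im2,235,145)]))
a=np.radians(140);c=np.array([.538,-.043])
for nm,o,X in [("scene",[195,130],np.r_[c,.206]),("scene",[195,130],np.array([.4885,-.0012,.215])),("top",[235,145],np.array([.4885,-.0012,.215]))]: print(nm,(proj(nm,X)-o+.5)*5-.5)
E
```

```text
time: 10.58
tcp_pos: [0.4885, -0.0007, 0.2508]
ee_rot: [-0.0, 1.0, -0.003, -0.001]
force: [0.1, -0.4, 0.8]
gripper_width: 0.051
gripper_force: 0.0
tcp [ 0.4885 -0.0007  0.2508] yaw -0.32 shift [ 0.1  0.5 74.8] rotvec [-0.0001  0.001  -0.0057] F [ 0.1 -0.4  0.8] t 10.58
scene [193.50700447 267.78271066]
scene [225.14348975 140.08025062]
top [114.45428608 291.7234996 ]
```

View pics/knob.png

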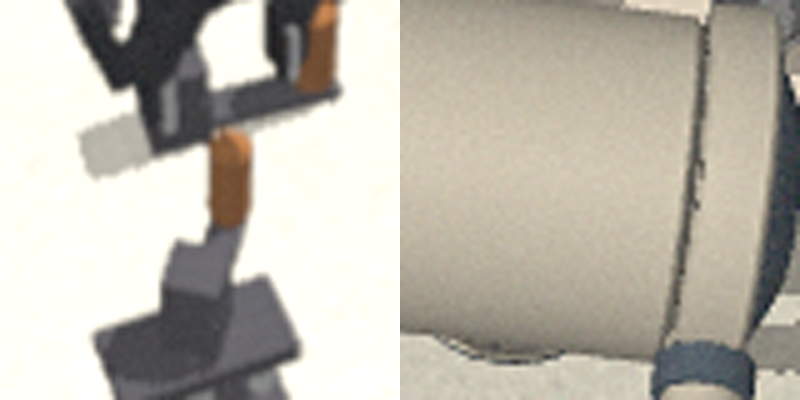

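The crank is seated with its hub down on the head block. The knob top is at (230,148) and the tool is above it, with about 1 mm of y offset left. Descending to grip the knob.

```bash
python3 -m pendant '[[0,-0.5,20,0,0,-0.006,0.2],[0,-0.5,40,0,0,-0.006,0.2],[0,-0.5,58,0,0,-0.006,0.2],[0,-0.5,70,0,0,-0.006,0.2],[0,-0.5,74.8,0,0,-0.006,0.2]]'; python3 -m pendant '[[0,0,0,0,0,0,0],[0,0,0,0,0,0,-0.4],[0,0,0,0,0,0,-0.7],[0,0,0,0,0,0,-1],[0,0,0,0,0,0,-1]]' 40;  python3 -m pendant '[[0,0,0,0,0,0,-1],[0,0,0,0,0,0,-1]]'; python3 -c "
from h import *
go([.4885,-.0012,.176],0); print(pose()[0]['moment'])
c=np.array([307,146]);print(ray('top',307,140,.165))"
```

```text
time: 11.1
tcp_pos: [0.4889, -0.0011, 0.1745]
ee_rot: [-0.0, 1.0, -0.001, -0.001]
force: [-1.0, 0.3, 0.3]
gripper_width: 0.0512
gripper_force: 0.0
time: 11.52
tcp_pos: [0.4898, -0.0008, 0.1773]
ee_rot: [0.0, 1.0, -0.0, 0.001]
force: [0.1, -1.1, 2.3]
gripper_width: 0.0209
gripper_force: 38.9
time: 11.68
tcp_pos: [0.4897, -0.0007, 0.177]
ee_rot: [0.0, 1.0, -0.0, 0.001]
force: [1.6, -1.6, 4.7]
gripper_width: 0.0214
gripper_force: 39.2
tcp [ 0.4897 -0.0007  0.177 ] yaw -0.01 shift [-1.2  0.5  1. ] rotvec [ 0.0003 -0.0014 -0.0001] F [ 1.6 -1.6  4.7] t 11.68
[-0.39589073 -0.42614362 -0.06709093]
[ 0.65159438 -0.12509529  0.165     ]
```

Knob held, and radius and angle fit a centre of (0.539,-0.043). I'll compute arc rows of 12° each, 60° per call.

```bash
cat >> h.py <<'E'
def tang(th):
    s,_=pose();a=np.radians(th);F=s["force"];p=s["tcp_pos"][:2]-[.5391,-.0429]
    print("th %.1f r %.1f tangF %.2f radF %.2f Fz %.1f Mz %.2f z %.4f"%(np.degrees(np.arctan2(p[1],p[0])),1e3*np.hypot(*p),-(F[0]*np.sin(a)*-1+F[1]*np.cos(a))*-1,F[0]*np.cos(a)+F[1]*np.sin(a),F[2],s["moment"][2],s["tcp_pos"][2]))
E
python3 - <<'E'
import numpy as np
f=lambda t:np.round(65*np.array([np.cos(np.radians(t)),-np.sin(np.radians(t))]),1)
for k in range(6):
    t=139.5-60*k;print(t-60,[(np.round(f(t-12*i)-f(t),1)).tolist() for i in range(1,6)])
E
```

```text
79.5 [[9.8, -9.4], [21.4, -16.5], [34.2, -21.0], [47.7, -22.8], [61.2, -21.7]]
19.5 [[13.1, 3.8], [25.0, 10.3], [35.3, 19.2], [43.6, 29.9], [49.5, 42.2]]
-40.5 [[3.1, 13.2], [3.5, 26.8], [1.0, 40.2], [-4.2, 52.7], [-11.9, 63.9]]
-100.5 [[-9.8, 9.4], [-21.4, 16.5], [-34.2, 21.0], [-47.7, 22.8], [-61.2, 21.7]]
-160.5 [[-13.1, -3.8], [-25.0, -10.3], [-35.3, -19.2], [-43.6, -29.9], [-49.5, -42.2]]
-220.5 [[-3.1, -13.2], [-3.5, -26.8], [-1.0, -40.2], [4.2, -52.7], [11.9, -63.9]]
```

```bash
python3 -m pendant '[[9.8,-9.4,0,0,0,0,-1],[21.4,-16.5,0,0,0,0,-1],[34.2,-21,0,0,0,0,-1],[47.7,-22.8,0,0,0,0,-1],[61.2,-21.7,0,0,0,0,-1]]'; python3 -c "
from h import *
tang(79.5)"
```

```text
time: 12.1
tcp_pos: [0.5498, 0.0229, 0.1772]
ee_rot: [-0.001, 1.0, 0.0, -0.001]
force: [-9.2, 15.7, 21.9]
gripper_width: 0.0212
gripper_force: 49.5
th 80.7 r 66.7 tangF 11.89 radF 13.73 Fz 21.9 Mz -0.07 z 0.1772
```

```bash
python3 -m pendant '[[13.1,3.0,-0.4,0,0,0,-1],[25,9.3,-0.6,0,0,0,-1],[35.3,18.2,-0.6,0,0,0,-1],[43.6,28.9,-0.6,0,0,0,-1],[49.5,41.2,-0.6,0,0,0,-1]]'; python3 -c "
from h import *
tang(19.5)"; python3 -m pendant '[[3.1,13.2,0,0,0,0,-1],[3.5,26.8,0,0,0,0,-1],[1,40.2,0,0,0,0,-1],[-4.2,52.7,0,0,0,0,-1],[-11.9,63.9,0,0,0,0,-1]]';python3 -c "
from h import *
tang(-40.5)"
```

```text
time: 12.52
tcp_pos: [0.6035, -0.0181, 0.1786]
ee_rot: [-0.002, 1.0, 0.0, 0.003]
force: [14.2, 17.2, 10.3]
gripper_width: 0.0212
gripper_force: 41.3
th 21.1 r 69.0 tangF 11.49 radF 19.10 Fz 10.3 Mz -0.07 z 0.1786
time: 12.93
tcp_pos: [0.5922, -0.085, 0.179]
ee_rot: [0.001, 1.0, -0.0, 0.004]
force: [15.1, 0.0, 9.3]
gripper_width: 0.0208
gripper_force: 41.1
th -38.4 r 67.8 tangF 9.82 radF 11.48 Fz 9.3 Mz -0.01 z 0.1790
```

```bash
python3 - <<'E'
import numpy as np
from scipy.optimize import least_squares
P=np.array([[.4897,-.0007],[.5498,.0229],[.6035,-.0181],[.5922,-.085]])
r=least_squares(lambda c:np.hypot(*(P-c[:2]).T)-c[2],[.539,-.043,.065],x_scale=1e-3);print(r.x,r.fun)
r=least_squares(lambda c:np.hypot(*(P-c[:2]).T)-.065,[.539,-.043],x_scale=1e-3);print(r.x,r.fun)
E
python3 -m pendant '[[0,0,0,0,0,0,-1],[0,0,0,0,0,0,-1]]';python3 -c "
from h import *
tang(-40.5)"
```

```text
[ 0.54143365 -0.04255242  0.06635294] [ 0.00019024 -0.00036798  0.00035652 -0.00017878]
[ 0.54239356 -0.04137486] [ 0.00156617 -0.00029982  0.00038896  0.00121053]
time: 13.1
tcp_pos: [0.5913, -0.0858, 0.179]
ee_rot: [0.001, 1.0, -0.001, 0.004]
force: [13.8, -9.1, 9.5]
gripper_width: 0.0212
gripper_force: 41.1
th -39.4 r 67.5 tangF 2.03 radF 16.39 Fz 9.5 Mz 0.02 z 0.1790
```

```bash
python3 -m pendant '[[-8.6,9.7,0,0,0,0,-1],[-19.9,16.8,0,0,0,0,-1],[-32.7,21.3,0,0,0,0,-1],[-46.2,23.1,0,0,0,0,-1],[-59.7,22,0,0,0,0,-1]]'; python3 -c "
from h import *
tang(-100.5)"; python3 -m pendant '[[-13.1,-3.8,0,0,0,0,-1],[-25,-10.3,0,0,0,0,-1],[-35.3,-19.2,0,0,0,0,-1],[-43.6,-29.9,0,0,0,0,-1],[-49.5,-42.2,0,0,0,0,-1]]';python3 -c "
from h import *
tang(-160.5)"
```

```text
time: 13.52
tcp_pos: [0.5302, -0.1065, 0.1784]
ee_rot: [0.0, 1.0, -0.0, 0.003]
force: [10.5, 2.3, 5.8]
gripper_width: 0.0212
gripper_force: 41.7
th -97.9 r 64.2 tangF 9.91 radF -4.16 Fz 5.8 Mz 0.00 z 0.1784
time: 13.93
tcp_pos: [0.4807, -0.0642, 0.178]
ee_rot: [0.001, 1.0, -0.0, 0.003]
force: [14.7, -5.3, -1.6]
gripper_width: 0.0211
gripper_force: 40.4
th -160.0 r 62.2 tangF 9.88 radF -12.08 Fz -1.6 Mz -0.00 z 0.1780
```

```bash
python3 -m pendant '[[-2.2,-13.4,0.3,0,0,0,-1],[-2.6,-27,0.3,0,0,0,-1],[-0.1,-40.4,0.3,0,0,0,-1],[5.1,-52.9,0.3,0,0,0,-1],[12.8,-64.1,0.3,0,0,0,-1]]'; python3 -c "
from h import *
tang(139.5)"; python3 -m pendant '[[9.8,-9.4,0,0,0,0,-1],[21.4,-16.5,0,0,0,0,-1],[34.2,-21,0,0,0,0,-1],[47.7,-22.8,0,0,0,0,-1],[61.2,-21.7,0,0,0,0,-1]]'; python3 -c "
from h import *
tang(79.5)"
```

```text
time: 14.35
tcp_pos: [0.4923, 0.0001, 0.1775]
ee_rot: [0.001, 1.0, 0.0, 0.001]
force: [1.2, -13.6, 8.4]
gripper_width: 0.021
gripper_force: 42.1
th 137.5 r 63.5 tangF 9.57 radF -9.72 Fz 8.4 Mz 0.06 z 0.1775
time: 14.77
tcp_pos: [0.5523, 0.0226, 0.1773]
ee_rot: [0.0, 1.0, 0.0, -0.001]
force: [-9.4, 0.7, 16.1]
gripper_width: 0.0208
gripper_force: 44.7
th 78.6 r 66.8 tangF 9.36 radF -1.07 Fz 16.1 Mz 0.03 z 0.1773
```

```bash
python3 -m pendant '[[13.1,3.8,-0.3,0,0,0,-1],[25,10.3,-0.3,0,0,0,-1],[35.3,19.2,-0.3,0,0,0,-1],[43.6,29.9,-0.3,0,0,0,-1],[49.5,42.2,-0.3,0,0,0,-1]]'; python3 -c "
from h import *
tang(19.5)"; python3 -m pendant '[[3.1,13.2,0,0,0,0,-1],[3.5,26.8,0,0,0,0,-1],[1,40.2,0,0,0,0,-1],[-4.2,52.7,0,0,0,0,-1],[-11.9,63.9,0,0,0,0,-1]]';python3 -c "
from h import *
tang(-40.5)"
```

```text
time: 15.18
tcp_pos: [0.6042, -0.0187, 0.1778]
ee_rot: [-0.001, 1.0, 0.0, 0.001]
force: [5.7, 12.3, 6.7]
gripper_width: 0.021
gripper_force: 41.8
th 20.4 r 69.4 tangF 9.65 radF 9.48 Fz 6.7 Mz -0.05 z 0.1778
time: 15.6
tcp_pos: [0.5932, -0.0843, 0.1782]
ee_rot: [-0.0, 1.0, -0.0, 0.003]
force: [9.9, 5.7, 7.4]
gripper_width: 0.0207
gripper_force: 41.8
th -37.5 r 68.1 tangF 10.74 radF 3.84 Fz 7.4 Mz -0.05 z 0.1782
```

```bash
python3 -m pendant '[[-9.8,9.4,0,0,0,0,-1],[-21.4,16.5,0,0,0,0,-1],[-34.2,21,0,0,0,0,-1]]'; python3 -c "
from h import *
tang(-76.5)"
```

```text
time: 15.85
tcp_pos: [0.5586, -0.1057, 0.1783]
ee_rot: [0.0, 1.0, -0.0, 0.003]
force: [11.1, 5.1, 9.6]
gripper_width: 0.021
gripper_force: 42.2
th -72.8 r 65.7 tangF 11.94 radF -2.36 Fz 9.6 Mz 0.04 z 0.1783
```

```bash
python3 -m pendant '[[-13.5,1.8,0,0,0,0,-1],[-27,0.7,0,0,0,0,-1]]'; python3 -c "
from h import *
tang(-100.5)"; python3 -m pendant '[[-13.1,-3.8,0,0,0,0,-1],[-25,-10.3,0,0,0,0,-1]]';python3 -c "
from h import *
tang(-124.5)"
```

```text
time: 16.02
tcp_pos: [0.5316, -0.1067, 0.1784]
ee_rot: [0.001, 1.0, -0.0, 0.003]
force: [13.9, 1.8, 6.0]
gripper_width: 0.0211
gripper_force: 42.1
th -96.7 r 64.2 tangF 13.32 radF -4.27 Fz 6.0 Mz 0.01 z 0.1784
time: 16.18
tcp_pos: [0.5066, -0.0966, 0.1784]
ee_rot: [0.001, 1.0, -0.0, 0.003]
force: [13.1, -5.1, 4.1]
gripper_width: 0.0206
gripper_force: 41.4
th -121.2 r 62.8 tangF 13.73 radF -3.20 Fz 4.1 Mz -0.01 z 0.1784
```

```bash
python3 -m pendant '[[-10.3,-8.9,0,0,0,0,-1],[-18.6,-19.6,0,0,0,0,-1],[-24.5,-31.9,0,0,0,0,-1]]'; python3 -c "
from h import *
tang(-160.5)"; python3 -m pendant '[[-3.1,-13.2,0,0,0,0,-1],[-3.5,-26.8,0,0,0,0,-1]]';python3 -c "
from h import *
tang(175.5)"
```

```text
time: 16.43
tcp_pos: [0.4811, -0.0648, 0.178]
ee_rot: [0.001, 1.0, -0.0, 0.002]
force: [9.6, -12.5, 1.2]
gripper_width: 0.0209
gripper_force: 41.0
th -159.3 r 62.0 tangF 14.94 radF -4.87 Fz 1.2 Mz 0.07 z 0.1780
time: 16.6
tcp_pos: [0.4772, -0.0378, 0.1779]
ee_rot: [0.001, 1.0, -0.0, 0.002]
force: [6.3, -16.0, 2.1]
gripper_width: 0.0207
gripper_force: 41.3
th 175.3 r 62.1 tangF 15.44 radF -7.57 Fz 2.1 Mz 0.03 z 0.1779
```

Touch shows at about 530° of winding, with the force up to 15.4 N from 9.7 N. About 28° more takes it to half a turn past touch.

```bash
python3 -m pendant '[[3.2,-15.5,0,0,0,0,-1],[10,-29.8,0,0,0,0,-1]]';python3 -c "
from h import *
tang(147.5)"; python3 -m pendant '[[0,0,0,0,0,0,-1],[0,0,0,0,0,0,-1]]';python3 -c "
from h import *
tang(147.5)"
```

```text
time: 16.77
tcp_pos: [0.4866, -0.0079, 0.1777]
ee_rot: [0.002, 1.0, 0.0, 0.001]
force: [1.3, -21.5, 5.4]
gripper_width: 0.0217
gripper_force: 42.4
th 146.3 r 63.1 tangF 17.39 radF -12.64 Fz 5.4 Mz 0.04 z 0.1777
time: 16.93
tcp_pos: [0.4872, -0.0073, 0.1776]
ee_rot: [0.001, 1.0, 0.001, 0.001]
force: [1.0, -10.7, 6.8]
gripper_width: 0.0209
gripper_force: 42.1
th 145.6 r 63.0 tangF 8.47 radF -6.59 Fz 6.8 Mz 0.07 z 0.1776
```

The force is 7.7 N above free running, so I'll stop here, release and lift straight off.

```bash
python3 -m pendant '[[0,0,0,0,0,0,-0.3],[0,0,0,0,0,0,0],[0,0,0,0,0,0,0.2],[0,0,0,0,0,0,0.2],[0,0,0,0,0,0,0.2]]'; python3 -m pendant '[[0,0,-5,0,0,0,0.2],[0,0,-20,0,0,0,0.2],[0,0,-45,0,0,0,0.2],[0,0,-75,0,0,0,0.2],[0,0,-100,0,0,0,0.2]]'; python3 -m pendant '[[-20,-30,-20,0,0,0,0.2],[-45,-65,-20,0,0,0,0.2],[-70,-100,-20,0,0,0,0.2],[-80,-140,-20,0,0,0,0.2],[-80,-160,-20,0,0,0,0.2]]';python3 -m pendant '[[0,-30,0,0,0,0,0.2],[0,-60,0,0,0,0,0.2],[0,-70,0,0,0,0,0.2],[0,-70,0,0,0,0,0.2],[0,-70,0,0,0,0,0.2]]';python3 - <<'E'
from h import *
import cv2
im=get_image("scene");im2=get_image("top")
f=lambda im,x,y,w:cv2.convertScaleAbs(cv2.resize(im[y:y+w,x:x+w],None,fx=400/w,fy=400/w,interpolation=cv2.INTER_CUBIC),alpha=1.5,beta=20)
cv2.imwrite("pics/end.png",np.hstack([f(im,160,120,200),f(im2,190,90,200)]))
E
```

```text
time: 17.35
tcp_pos: [0.486, -0.0069, 0.177]
ee_rot: [-0.0, 1.0, -0.0, -0.0]
force: [0.5, 0.5, -0.0]
gripper_width: 0.0514
gripper_force: 0.0
time: 17.77
tcp_pos: [0.486, -0.007, 0.2791]
ee_rot: [-0.0, 1.0, -0.0, 0.0]
force: [0.2, -0.3, 0.1]
gripper_width: 0.0516
gripper_force: 0.0
time: 18.18
tcp_pos: [0.4035, 0.1555, 0.2978]
ee_rot: [-0.0, 1.0, 0.0, -0.0]
force: [2.0, -0.3, 0.0]
gripper_width: 0.0511
gripper_force: 0.0
time: 18.6
tcp_pos: [0.406, 0.223, 0.2972]
ee_rot: [0.0, 1.0, 0.001, -0.0]
force: [-0.1, 0.1, 0.5]
gripper_width: 0.0511
gripper_force: 0.0
```

View pics/end.png

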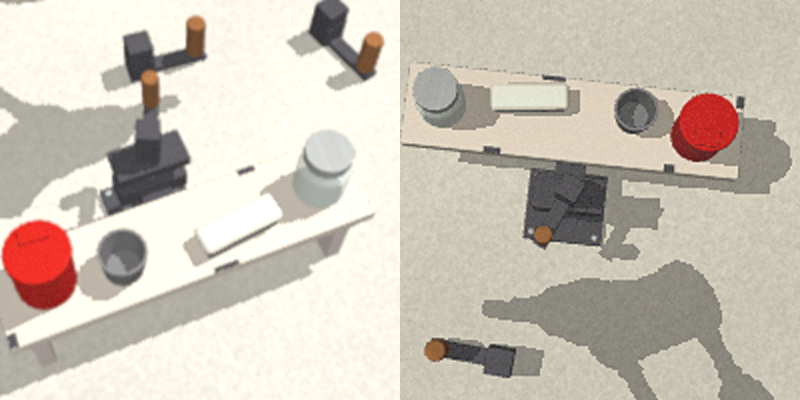

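The crank is seated on the shaft, with its hub at (570,187) and knob at (543,234). The tub, cup, brush and jar stand where they were, and the arm is clear.

```bash
python3 -c "
from workcell import ticket;print(ticket.finish_job())"
```

```text
the job is handed in; nothing more can be done
None
```

I fitted the smallest crank fully home on the shaft and wound the toe about half a turn past first touch (force about 7.7 N above free running). I then let go with the crank seated, the things on the ledge looked undisturbed, and I handed the job in at about 19 s.

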